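Load the spray turntable and sort the bench

ROBOT

A 6-joint arm with a two-finger parallel gripper is mounted at the origin on the work surface. World frame = base frame: x ahead of the robot, y to its left, z up, the work surface at z = 0. Lengths are in mm, angles in degrees, forces in N, time in s.
With the tool pointing down it reaches from about 300 to 850 mm from the base axis. Payload 4.2 kg.
Tool frame: the origin (TCP) lies midway between the tips of the shut fingers; the grasp point (between the pads) lies 19 mm behind it (env.grip_depth is the distance from the TCP to the grasp point, in mm); z points along the fingers, y is the line along which they close (so a half turn about z gives the same grasp; the last joint's range is limited). The gripper opens to 91 mm and grips with 3 to 60 N. Pads are 32 mm wide; open, the fingers measure 118 mm over their backs; the gripper's body (76 mm by 178 mm) begins 60 mm behind the grasp point.
Start: joints at [64.515, 18.312, 89.639, -0, 72.044, -1.146], TCP at [236.984, 523.91, 213.976] pointing down, gripper open.
Joint ranges: [-177.97, 177.97], [-48.28, 115.42], [12.27, 149.76], [-77.06, 257.06], [2.81, 150.46], [-146.56, 146.56]. Speed limits (degrees/s): [147.25, 147.25, 180, 180, 180, 180].

INTERFACE

Orientations are given as [roll, pitch, yaw] about the fixed x, y, z axes, in that order (R = Rz(yaw) Ry(pitch) Rx(roll)).
In Python, from workcell import env, eyes gives the robot as it stands.
- The arm moves only by the tool send_rows, never from a script. Its argument "motion" is a list of rows, each a list of 7 numbers: the shift along the world's x, y, z normalised to -1 to 1, where 1 is 0.5 m, then the turn, a rotation vector about the world's x, y, z normalised to -1 to 1, where 1 is 60 degrees, then the opening, from -1 (shut) to 1 (fully open). A call has 1 to 20 rows; each row is the pose to reach, as a shift and turn from the pose commanded when the call began; what a row does not reach only later rows make up. A row lasts 1/8 s, in which the tool goes at most 62.5 mm and 10.7 degrees, less where a joint would pass 70% of its speed; a pose out of reach is approached as far as the arm can. A call with a number of a shift or a turn outside -1 to 1 is refused whole. A call with a gripper value outside its range is refused whole. The fingers move at their own pace and stop on an object; "squeeze" is the grip in N (left out, the last holds). Time passes only in rows, so rows that repeat a pose let the fingers close. It gives the time, the measured TCP pose, the force, the opening and the grip force at its end, in the units of the state.
- env.state(): the state, without advancing time (a new reading comes with each control period).
- eyes.grab_frame(name): name is "scene" or "top" or "wrist"; returns a dict with "pixels" (384x512x3 uint8, red, green, blue), "depth" (384x512 float32, mm along the optical axis (not along the pixel's ray), 0 where there is no reading), "fx", "fy", "cx", "cy" (pixels), "R" (3x3) and "t" (3): a world point X has camera coordinates R X + t; the wrist camera has in their place "T_tool_cam" (4x4, takes a point from camera to tool coordinates, whose origin is the TCP and whose axes are the flange's). Camera axes: x right, y down, z forward; pixel columns grow to the right and rows downward; lengths in mm; the calibration is good to about 2 mm. A picture is of the moment at which its call begins: read the wrist's pose just before it.
- env.job_done(): hands the job in; it is judged then, once.
The state is a dict: "time_s": time; "qpos": joint angles; "qvel": joint speeds; "effort": joint torques, N m; "ee_pos": TCP position; "ee_rot": TCP orientation; "force": force on the tool from outside, world axes, zero at the start; "torque": the same for the moment, N m; "gripper_width": finger opening in mm; "gripper_force": force on a finger pad.
Only numpy, scipy, OpenCV 4.12 (cv2) and the standard library are available. Lean on these libraries where they do the work, as an engineer would, in place of code of your own. Each camera call takes 0.05 s, during which the arm holds its last target. There are 200 camera calls.

TASK

Sort the mixed handful on the bench: stand the pale beech foot (blue dot) upright and centred on the blue spot of the spray turntable and the dark walnut foot (yellow dot) on its yellow spot, without letting the free-running turntable turn; lay the steel drawer pull in the grey hardware tray and the plywood offcut in the red offcut bin. Leave the tape measure where it is, and let everything come to rest.

Things in the scene. Friction and masses are not known exactly. Their poses are not given: they have to be found in the camera images.
- beech_foot_mid (a point): Beech foot: pale wood, with a blue dot on its top; sizes in mm: turned round furniture foot, 60 high, straight-sided body 40 in diameter from 16 to 53 above its underside, base collar 48 in diameter and 10 high; 0.07 kg, standing upright at the start. The point is on its axis, half-way up (30 above its underside), z up its axis.
- walnut_foot_mid (a point): Walnut foot: very dark brown wood, with a yellow dot on its top; sizes in mm: turned round furniture foot, 60 high, straight-sided body 40 in diameter from 16 to 53 above its underside, base collar 48 in diameter and 10 high; 0.07 kg, standing upright at the start. The point is on its axis, half-way up (30 above its underside), z up its axis.
- pull_mid (a point): Steel drawer pull standing on its two legs: round bar 76 long and 12 thick along its own x, bar axis 26 above the underside (top at 32), legs 12 thick at x = +26 and -26 mm, 40 clear between them; 0.08 kg. The point is midway along it, 16 above its underside, z up. It starts with its x axis within 35 degrees of straight ahead of the robot.
- offcut_mid (a point): Plywood offcut: brown striped-edged block 72 (own x) by 40 (y) by 28 (z) mm, lying flat, 0.06 kg. The point is its centre, 14 mm above its underside. It starts with its x axis within 35 degrees of straight ahead of the robot.
- tape_mid (a point): Tape measure, black and orange case 66 (x) by 40 (y) by 50 (z) mm with a short yellow tongue at -x (to 52 mm from the centre); loose, 0.3 kg; to be left where it is. The point is its centre, 25 mm above its underside.
- spinner: Round aluminium turntable disc, 210 mm in diameter and 12 thick, on a fixed dark foot; turns freely about its upright axis (almost no friction). The origin is on the axis at the disc's underside; its flat top is 12 mm above that, 30 mm above the bench. z is up, x turns with the disc.
- blue_spot: Blue painted spot on the turntable, 56 mm in diameter, 65 mm from the turntable's axis. The origin is its centre on the disc's top surface, 30 mm above the bench; z up; its x and y are those of the disc. It and the yellow spot lie 150 degrees apart (126 mm between centres).
- yellow_spot: Yellow painted spot on the turntable, 56 mm in diameter, 65 mm from the turntable's axis. The origin is its centre on the disc's top surface, 30 mm above the bench; z up; its x and y are those of the disc.
- tray: Plain undivided grey hardware tray, empty, open on top, fixed to the bench: outside 170 (x) by 125 (y) by 30 high (z) mm, walls and floor 3 mm thick. The origin is the centre of its underside, on the bench.
- bin: Red offcut bin, open on top, fixed to the bench: outside 150 (x) by 130 (y) by 60 high (z) mm, walls and floor 4 mm thick. The origin is the centre of its underside, on the bench.
There are look-alikes about, which are no part of the job. Of the things shaped like the part that bears pull_mid, the bare steel one is meant.

How it is judged:
By the outcome, as a careful person would: the job done as asked, in the order asked, and still so for the second after the job is handed in, with the robot touching nothing.
It also fails if it takes over 102 s, if anything falls off the work surface, if the arm or the gripper's body presses on something with over 40 N, if the wrist force passes 120 N, or if a joint passes its speed limit or range.

## Working session

There is one attempt and no reset: what is moved stays moved. The work goes in short steps, Python scripts to look and compute and a tool call to move; the robot and the scene stay as the last step left them, time stands still between calls to the robot, and variables do not carry over. Pictures are saved under pics/ and viewed, at most 14 in all, crops included, and the job is handed in when it is done.

Besides the shell and the picture viewer there is one more tool, called as name([rows], argument=value, ...), one row to a line, values as JSON. send_rows: Moves the arm, as the interface text tells. Its arguments: {"type":"object","properties":{"motion":{"type":"array"},"squeeze":{"type":"number"}},"required":["motion"]}

```bash
ls; mkdir -p pics
python3 - <<'E'
from workcell import env, eyes
import cv2,pickle
for n in ("scene","top"):
    f=eyes.grab_frame(n); pickle.dump(f,open(f"{n}0.pkl","wb"))
    cv2.imwrite(f"pics/{n}0.png",f["pixels"][:,:,::-1])
    print(n,f["fx"],f["cx"],f["cy"],f["R"],f["t"])
print(env.state())
E
```

```text
pics
scene 463.2214023515567 252.18949617804986 192.80850390418763 [[-0.87472526  0.48450452 -0.01053961]
 [ 0.34325357  0.60406502 -0.7192235 ]
 [-0.34210043 -0.63274072 -0.69469884]] [ 491.73262535 -161.34728    1461.43176017]
top 499.5561734055214 253.49410979188542 197.5801649775406 [[-0.02125774 -0.99974715 -0.00733107]
 [-0.9965428   0.02177753 -0.08017593]
 [ 0.08031531  0.00560137 -0.99675377]] [  25.79901315  578.5232195  1446.88143549]
{'time_s': 0.1, 'qpos': array([ 6.45130491e+01,  1.83478356e+01,  8.96989217e+01, -2.38803010e-03,
        7.20445310e+01, -1.14703115e+00]), 'qvel': array([ 0.01786434, -0.12612152, -0.0991635 ,  0.01126034, -0.05889882,
       -0.01974826]), 'effort': array([ 2.62444973e-04, -4.13333881e+01, -2.32509077e+01,  7.29447906e-02,
        4.23456053e-02, -7.55952306e-05]), 'ee_pos': array([236.81304506, 523.47428181, 213.20913858]), 'ee_rot': array([-1.79908685e+02,  4.42672932e-04,  1.55660819e+02]), 'force': array([ 0.43500002, -0.36575427,  0.15501492]), 'torque': array([-0.02705749,  0.05955641, -0.01532145]), 'gripper_force': 0.0, 'gripper_width': 91.103344950965}
```

View pics/top0.png

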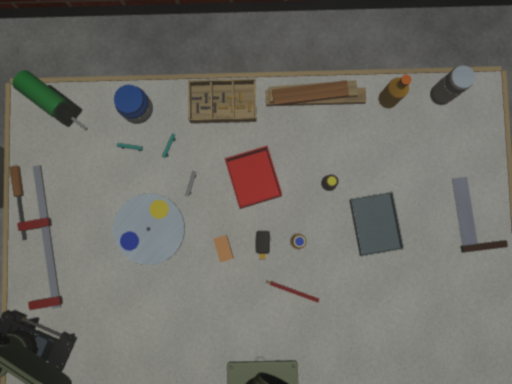

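View pics/scene0.png

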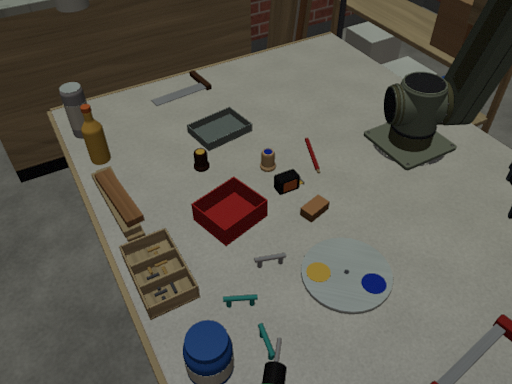

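Top view: the beech foot is at (299,241), walnut (330,182), tape (263,242), offcut (224,248), turntable (149,229), tray (376,224) and bin (253,177). Pull-shaped things: the grey one at (191,183) and two teal ones at (129,147) and (168,145). The grey one fits "bare steel". I'll confirm it in a crop and measure everything.

```bash
cat > h.py <<'E'
import numpy as np, cv2, pickle
def ray(f,u,v,z):
    "pixel -> world point on the plane at height z"
    d=np.array([(u-f["cx"])/f["fx"],(v-f["cy"])/f["fy"],1.]); R=np.array(f["R"]);o=-R.T@np.array(f["t"]);w=R.T@d
    return o+w*(z-o[2])/w[2]
def wristcam(f,s):
    "give a wrist frame R,t from the state read just before"
    from scipy.spatial.transform import Rotation as Ro
    T=np.eye(4);T[:3,:3]=Ro.from_euler("xyz",s["ee_rot"],degrees=True).as_matrix();T[:3,3]=s["ee_pos"]
    M=np.linalg.inv(T@np.array(f["T_tool_cam"]));f["R"],f["t"]=M[:3,:3],M[:3,3];return f
def blobs(f,lo,hi,box,z,amin=6):
    "HSV blobs in box (u0,v0,u1,v1): area, centre px, world centre, minAreaRect corners in world"
    h=cv2.cvtColor(f["pixels"],cv2.COLOR_RGB2HSV);m=cv2.inRange(h,np.array(lo),np.array(hi))
    k=np.zeros_like(m);u0,v0,u1,v1=box;k[v0:v1,u0:u1]=m[v0:v1,u0:u1]
    out=[]
    for c in cv2.findContours(k,cv2.RETR_EXTERNAL,cv2.CHAIN_APPROX_NONE)[0]:
        if cv2.contourArea(c)<amin: continue
        (x,y),_,_=r=cv2.minAreaRect(c); mm=cv2.moments(c);x,y=mm["m10"]/mm["m00"],mm["m01"]/mm["m00"]
        P=np.array([ray(f,*p,z)[:2] for p in cv2.boxPoints(r)]);e=P[1]-P[0],P[2]-P[1]
        L=[np.hypot(*q) for q in e];i=int(np.argmax(L));a=np.degrees(np.arctan2(e[i][1],e[i][0]))
        a=(a+90)%180-90
        out.append(dict(area=cv2.contourArea(c),px=(round(x,1),round(y,1)),c=ray(f,x,y,z)[:2].round(1),rc=P.mean(0).round(1),L=np.round(L,1),ang=round(a,1)))
    return sorted(out,key=lambda b:-b["area"])
E
python3 - <<'E'
from h import *
f=pickle.load(open("top0.pkl","rb"))
def show(n,*a):
    for b in blobs(f,*a)[:2]: print(n,b)
show("blue spot",(112,150,60),(128,255,255),(110,190,190,270),30)
show("yel spot",(20,150,60),(32,255,255),(110,190,190,270),30)
show("disc",(85,12,60),(115,80,255),(105,185,195,275),30)
show("blue dot",(108,80,40),(130,255,255),(285,228,312,255),60)
show("yel dot",(20,120,60),(34,255,255),(318,170,345,195),60)
show("bin",(0,150,40),(8,255,255),(215,140,290,215),60)
show("tray",(0,0,0),(180,255,105),(340,185,410,262),30)
show("off",(5,100,60),(18,255,255),(205,228,240,268),28)
show("tape",(0,0,0),(180,255,70),(248,225,276,265),50)
c=f["pixels"][130:275,110:350,::-1]
cv2.imwrite("pics/crop0.png",cv2.resize(c,None,fx=3.3,fy=3.3,interpolation=cv2.INTER_CUBIC))
E
```

```text
blue spot {'area': 188.0, 'px': (129.0, 240.6), 'c': array([460.6, 378.6]), 'rc': array([460.9, 378.8]), 'L': array([46.8, 43.6]), 'ang': np.float64(88.8)}
yel spot {'area': 196.0, 'px': (158.5, 208.8), 'c': array([551.5, 292. ]), 'rc': array([551. , 292.1]), 'L': array([44. , 46.9]), 'ang': np.float64(-0.4)}
disc {'area': 3842.0, 'px': (148.2, 228.8), 'c': array([493.8, 322.5]), 'rc': array([493.7, 323.2]), 'L': array([205.8, 203.9]), 'ang': np.float64(88.7)}
blue dot {'area': 38.0, 'px': (299.2, 241.0), 'c': array([ 449.1, -114.3]), 'rc': array([ 449.2, -113.8]), 'L': array([20.2, 20. ]), 'ang': np.float64(-46.5)}
yel dot {'area': 62.0, 'px': (331.5, 180.6), 'c': array([ 620.1, -212. ]), 'rc': array([ 620.3, -212.1]), 'L': array([24.6, 24.3]), 'ang': np.float64(-46.4)}
bin {'area': 1899.0, 'px': (252.9, 178.2), 'c': array([632. ,  13.6]), 'rc': array([632.5,  13.1]), 'L': array([122. , 137.8]), 'ang': np.float64(15.4)}
tray {'area': 2514.5, 'px': (375.9, 223.9), 'c': array([ 493.7, -341.5]), 'rc': array([ 494.7, -341.8]), 'L': array([132.6, 171.4]), 'ang': np.float64(8.4)}
off {'area': 271.0, 'px': (222.9, 248.0), 'c': array([433.1, 105.4]), 'rc': array([433.1, 105.4]), 'L': array([37.6, 68.1]), 'ang': np.float64(15.5)}
tape {'area': 244.5, 'px': (262.1, 241.7), 'c': array([449.2,  -8.7]), 'rc': array([449.9, -10. ]), 'L': array([37.4, 60. ]), 'ang': np.float64(-1.4)}
```

View pics/crop0.png

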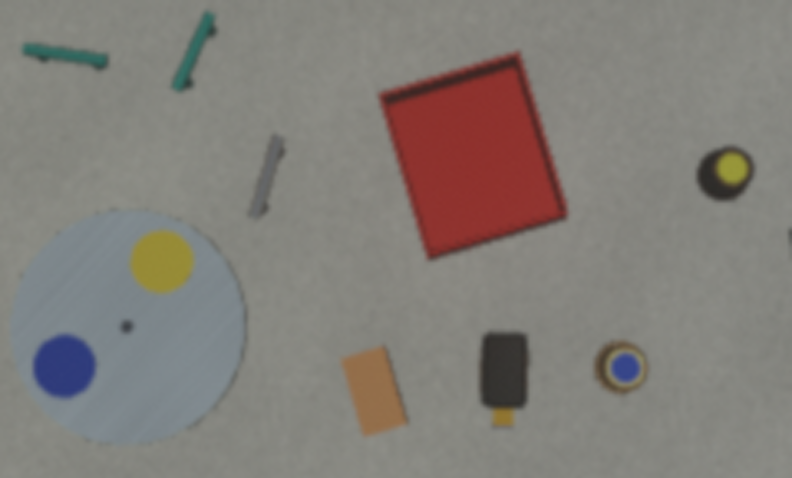

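The crop confirms the steel pull: plain grey at crop (267,177), or (191,184) in the full frame, while the other two are teal. The spots are 125.5 mm apart and 65 mm from the disc centre, which fits. I'll pass over the turntable for a wrist look, then go on to the beech foot.

send_rows([
  [0.13, -0.1, 0.05, 0, 0, -0.17, 1],
  [0.26, -0.2, 0.1, 0, 0, -0.35, 1],
  [0.39, -0.3, 0.15, 0, 0, -0.52, 1],
  [0.45, -0.4, 0.2, 0, 0, -0.7, 1],
  [0.45, -0.4, 0.2, 0, 0, -0.87, 1],
  [0.45, -0.4, 0.2, 0, 0, -1, 1],
  [0.45, -0.4, 0.2, 0, 0, -1, 1],
  [0.45, -0.4, 0.2, 0, 0, -1, 1],
])

```text
time_s: 1.1
ee_pos: [461.3, 324.2, 313.3]
ee_rot: [-179.9, 0.0, 95.8]
force: [-0.7, 0.2, -0.4]
gripper_width: 91.4
gripper_force: 0.0
```

Run:
```python
from h import *
from workcell import env,eyes
s=env.state();f=wristcam(eyes.grab_frame("wrist"),s);pickle.dump(f,open("w1.pkl","wb"))
print(s["time_s"],s["ee_pos"],s["ee_rot"],s["qpos"],np.array(f["T_tool_cam"]).round(3))
cv2.imwrite("pics/w1.png",f["pixels"][:,:,::-1])
W=(0,0,512,384)
for n,a in dict(blue=((112,120,40),(128,255,255)),yel=((20,120,60),(32,255,255))).items():
    for b in blobs(f,*a,W,30,100)[:2]: print(n,b)
t=pickle.load(open("top0.pkl","rb")); print("pull",ray(t,191.2,183.3,30))
```

```text
1.1 [461.31574174 324.2029444  313.31274625] [-1.79924649e+02  2.50343628e-02  9.58137132e+01] [3.39220771e+01 1.48098846e+01 8.04699629e+01 1.34747972e-02
 8.47984116e+01 2.81071495e+01] [[   0.      -0.971   -0.241   67.993]
 [   1.       0.      -0.      -0.76 ]
 [   0.      -0.241    0.971 -170.132]
 [   0.       0.       0.       1.   ]]
blue {'area': 1309.0, 'px': (256.5, 130.4), 'c': array([459.1, 378.9]), 'rc': array([459.1, 378.4]), 'L': array([53.9, 53.4]), 'ang': np.float64(5.8)}
yel {'area': 1113.5, 'px': (314.2, 200.3), 'c': array([549.5, 291.9]), 'rc': array([549.3, 291.2]), 'L': array([52.5, 53.5]), 'ang': np.float64(-80.9)}
pull [624.5035775  195.43973569  30.        ]
```

View pics/w1.png

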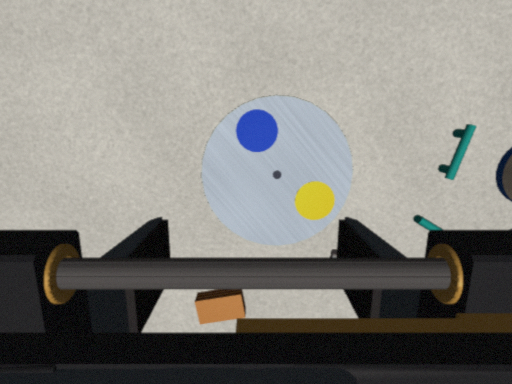

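The wrist view shows the blue spot at (256,130) and the yellow at (314,200), which put them at (459.1, 378.7) and (549.5, 291.7). That agrees with the top view to 2 mm. Next, to the beech foot.

send_rows([
  [-0.01, -0.12, -0.02, 0, 0, -0.17, 1],
  [-0.02, -0.24, -0.04, 0, 0, -0.34, 1],
  [-0.03, -0.36, -0.06, 0, 0, -0.51, 1],
  [-0.05, -0.48, -0.09, 0, 0, -0.68, 1],
  [-0.06, -0.6, -0.12, 0, 0, -0.85, 1],
  [-0.07, -0.72, -0.15, 0, 0, -1, 1],
  [-0.08, -0.84, -0.17, 0, 0, -1, 1],
  [-0.09, -0.92, -0.19, 0, 0, -1, 1],
  [-0.09, -0.92, -0.19, 0, 0, -1, 1],
  [-0.09, -0.92, -0.19, 0, 0, -1, 1],
])

```text
time_s: 2.4
ee_pos: [417.1, -135.1, 218.9]
ee_rot: [-180.0, -0.0, 35.7]
force: [-0.1, 0.0, 0.5]
gripper_width: 91.2
gripper_force: 0.0
```

Run:
```python
from h import *
from workcell import env,eyes
s=env.state();f=wristcam(eyes.grab_frame("wrist"),s)
print(s["time_s"],s["ee_pos"],s["ee_rot"],s["qpos"])
for b in blobs(f,(108,90,40),(130,255,255),(0,0,512,384),60,30)[:3]: print(b)
cv2.imwrite("pics/w2.png",f["pixels"][:,:,::-1])
```

```text
2.4 [ 417.08914872 -135.14634358  218.9485961 ] [-1.79969582e+02 -1.60659480e-02  3.57377022e+01] [-1.94799059e+01  5.70523476e+00  1.05534910e+02  3.27702563e-02
  6.87756763e+01  3.47705199e+01]
{'area': 481.0, 'px': (254.0, 152.3), 'c': array([ 446.6, -113.9]), 'rc': array([ 446.3, -114. ]), 'L': array([23.4, 24.4]), 'ang': np.float64(36.3)}
```

send_rows([
  [0.0592, 0.0444, -0.08, 0, 0, -0.086, 1],
  [0.0592, 0.0444, -0.18, 0, 0, -0.086, 1],
  [0.0592, 0.0444, -0.26, 0, 0, -0.086, 1],
  [0.0592, 0.0444, -0.34, 0, 0, -0.086, 1],
  [0.0592, 0.0444, -0.39, 0, 0, -0.086, 1],
  [0.0592, 0.0444, -0.406, 0, 0, -0.086, 1],
  [0.0592, 0.0444, -0.406, 0, 0, -0.086, 1],
  [0.0592, 0.0444, -0.406, 0, 0, -0.086, 0],
  [0.0592, 0.0444, -0.406, 0, 0, -0.086, -0.3],
  [0.0592, 0.0444, -0.406, 0, 0, -0.086, -0.3],
  [0.0592, 0.0444, -0.406, 0, 0, -0.086, -0.3],
  [0.0592, 0.0444, -0.406, 0, 0, -0.086, -0.3],
  [0.0592, 0.0444, -0.406, 0, 0, -0.086, -0.3],
  [0.0592, 0.0444, -0.406, 0, 0, -0.086, -0.3],
], squeeze=15)

```text
time_s: 4.2
ee_pos: [446.6, -114.0, 16.0]
ee_rot: [180.0, 0.0, 30.5]
force: [0.3, -0.1, 1.1]
gripper_width: 39.7
gripper_force: 14.3
```

send_rows([
  [0, 0, 0.05, 0, 0, 0, -0.3],
  [0, 0, 0.14, 0, 0, 0, -0.3],
  [0, 0.05, 0.22, 0, 0, 0, -0.3],
  [0.003, 0.13, 0.23, 0, 0, 0, -0.3],
  [0.005, 0.24, 0.23, 0, 0, 0, -0.3],
  [0.008, 0.35, 0.23, 0, 0, 0, -0.3],
  [0.01, 0.46, 0.23, 0, 0, 0, -0.3],
  [0.013, 0.57, 0.23, 0, 0, 0, -0.3],
  [0.016, 0.68, 0.23, 0, 0, 0, -0.3],
  [0.02, 0.78, 0.23, 0, 0, 0, -0.3],
  [0.022, 0.87, 0.23, 0, 0, 0, -0.3],
  [0.024, 0.94, 0.23, 0, 0, 0, -0.3],
  [0.025, 0.98, 0.2, 0, 0, 0, -0.3],
  [0.025, 0.985, 0.16, 0, 0, 0, -0.3],
  [0.025, 0.985, 0.12, 0, 0, 0, -0.3],
  [0.025, 0.985, 0.1, 0, 0, 0, -0.3],
  [0.025, 0.985, 0.1, 0, 0, 0, -0.3],
])

```text
time_s: 6.32
ee_pos: [458.6, 377.7, 64.9]
ee_rot: [180.0, 0.1, 30.5]
force: [-0.2, 0.4, -1.9]
gripper_width: 39.1
gripper_force: 14.2
```

Run:
```python
from h import *
from workcell import env,eyes
s=env.state();f=wristcam(eyes.grab_frame("wrist"),s);t=eyes.grab_frame("top")
print(s["time_s"],s["ee_pos"],s["qpos"],s["gripper_width"])
print(blobs(f,(20,120,60),(32,255,255),(0,0,512,384),30,100)[:1])
print(blobs(t,(20,150,60),(32,255,255),(110,190,190,270),30)[:1])
cv2.imwrite("pics/w3.png",f["pixels"][:,:,::-1])
```

```text
6.325 [458.59388956 377.70820103  64.8660444 ] [ 3.83729049e+01  2.73774250e+01  9.85863066e+01 -1.39409263e-02
  5.41814944e+01  9.79113090e+01] 39.09057017169459
[{'area': 6096.5, 'px': (448.4, 171.7), 'c': array([550.5, 292.1]), 'rc': array([549.7, 291.7]), 'L': array([54.2, 53.5]), 'ang': np.float64(-11.2)}]
[{'area': 197.0, 'px': (158.5, 208.8), 'c': array([551.4, 292. ]), 'rc': array([551. , 292.1]), 'L': array([44. , 46.9]), 'ang': np.float64(-0.4)}]
```

View pics/w3.png

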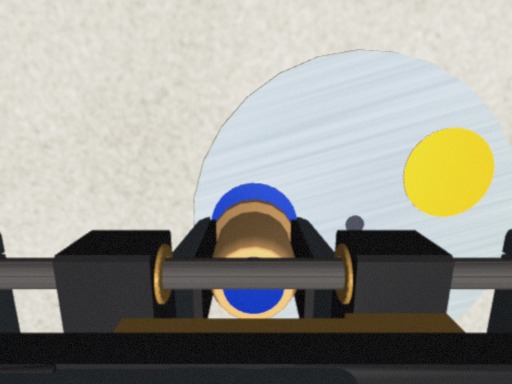

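The beech foot is held upright, at (253,240) over the blue spot, and the turntable has not moved. Lowering it now.

send_rows([
  [0, 0, -0.01, 0, 0, 0, -0.3],
  [0, 0, -0.02, 0, 0, 0, -0.3],
  [0, 0, -0.028, 0, 0, 0, -0.3],
  [0, 0, -0.034, 0, 0, 0, -0.3],
  [0, 0, -0.037, 0, 0, 0, -0.3],
  [0, 0, -0.039, 0, 0, 0, -0.3],
  [0, 0, -0.0395, 0, 0, 0, -0.3],
  [0, 0, -0.0395, 0, 0, 0, -0.3],
])

```text
time_s: 7.42
ee_pos: [459.2, 378.6, 46.3]
ee_rot: [180.0, -0.0, 30.5]
force: [0.8, -0.4, -1.0]
gripper_width: 39.8
gripper_force: 14.2
```

send_rows([
  [0, 0, 0, 0, 0, 0, -0.1],
  [0, 0, 0, 0, 0, 0, 0.0],
  [0, 0, 0, 0, 0, 0, 0.15],
  [0, 0, 0, 0, 0, 0, 0.3],
  [0, 0, 0, 0, 0, 0, 0.3],
  [0, 0, 0.02, 0, 0, 0, 0.3],
  [0, 0, 0.06, 0, 0, 0, 0.3],
  [0, 0, 0.12, 0, 0, 0, 0.3],
  [0, 0, 0.2, 0, 0, 0, 0.3],
  [0, 0, 0.26, 0, 0, 0, 0.3],
  [0, 0, 0.26, 0, 0, 0, 0.3],
], squeeze=15)

```text
time_s: 8.8
ee_pos: [460.4, 379.7, 179.6]
ee_rot: [-179.9, -0.4, 30.5]
force: [0.7, -0.8, -0.9]
gripper_width: 59.0
gripper_force: 0.0
```

Run:
```python
from h import *
from workcell import env,eyes
s=env.state();f=wristcam(eyes.grab_frame("wrist"),s)
print(s["time_s"],s["ee_pos"],s["qpos"])
print(blobs(f,(20,120,60),(32,255,255),(0,0,512,384),30,100)[:1])
print(blobs(f,(108,90,40),(130,255,255),(0,0,512,384),90,60)[:3])
cv2.imwrite("pics/w4.png",f["pixels"][:,:,::-1])
```

```text
8.8 [460.41710519 379.69262671 179.55367558] [ 3.84092044e+01  2.13665368e+01  9.01242985e+01 -3.73206934e-03
  6.81192548e+01  9.79093357e+01]
[{'area': 2531.0, 'px': (380.4, 158.0), 'c': array([550.1, 292. ]), 'rc': array([549.6, 291.6]), 'L': array([53.6, 53.8]), 'ang': np.float64(36.8)}]
[{'area': 696.0, 'px': (253.4, 208.3), 'c': array([458.7, 379.4]), 'rc': array([458.5, 379.2]), 'L': array([24.2, 24.2]), 'ang': np.float64(-14.0)}, {'area': 349.0, 'px': (258.7, 178.3), 'c': array([481.9, 388.2]), 'rc': array([475.5, 387.9]), 'L': array([32.9, 43.6]), 'ang': np.float64(-63.0)}]
```

View pics/w4.png

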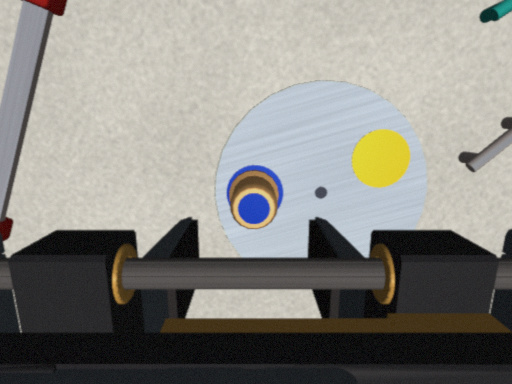

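The beech foot stands on the blue spot with its dot at (253,208), and the yellow spot is unmoved. Now the walnut foot.

send_rows([
  [0.02, -0.06, 0.05, 0, 0, 0.1, 0.6],
  [0.04, -0.18, 0.05, 0, 0, 0.2, 1],
  [0.06, -0.3, 0.05, 0, 0, 0.3, 1],
  [0.1, -0.42, 0.05, 0, 0, 0.4, 1],
  [0.14, -0.54, 0.05, 0, 0, 0.5, 1],
  [0.18, -0.66, 0.05, 0, 0, 0.525, 1],
  [0.2, -0.78, 0.05, 0, 0, 0.525, 1],
  [0.2, -0.9, 0.05, 0, 0, 0.525, 1],
])

```text
time_s: 9.85
ee_pos: [558.7, -73.4, 199.3]
ee_rot: [-179.9, 0.1, 62.0]
force: [1.1, 0.7, 0.1]
gripper_width: 91.2
gripper_force: 0.0
```

send_rows([
  [0.02, -0.1, 0, 0, 0, 0, 1],
  [0.04, -0.2, 0, 0, 0, 0, 1],
  [0.06, -0.3, 0, 0, 0, 0, 1],
  [0.08, -0.352, 0, 0, 0, 0, 1],
  [0.08, -0.352, 0, 0, 0, 0, 1],
  [0.08, -0.352, 0, 0, 0, 0, 1],
])

```text
time_s: 10.6
ee_pos: [598.3, -246.3, 199.9]
ee_rot: [-179.8, -0.0, 62.0]
force: [-0.4, -0.4, -0.8]
gripper_width: 91.0
gripper_force: 0.0
```

Run:
```python
from h import *
from workcell import env,eyes
s=env.state();f=wristcam(eyes.grab_frame("wrist"),s)
print(s["time_s"],s["ee_pos"],s["ee_rot"],s["qpos"])
for b in blobs(f,(20,120,60),(34,255,255),(0,0,512,384),60,60)[:3]:print(b)
cv2.imwrite("pics/w5.png",f["pixels"][:,:,::-1])
```

```text
10.6 [ 598.28115679 -246.31765355  199.94612416] [-1.79829594e+02 -1.72685442e-02  6.20147717e+01] [-2.34118251e+01  2.54168829e+01  8.05900714e+01  3.20164624e-02
  7.41615341e+01  4.56459409e+00]
{'area': 653.5, 'px': (255.6, 151.6), 'c': array([ 617.4, -212.1]), 'rc': array([ 617.4, -212.1]), 'L': array([26.6, 26.6]), 'ang': np.float64(62.7)}
{'area': 68.0, 'px': (508.9, 192.2), 'c': array([ 812.2, -358.9]), 'rc': array([ 811.9, -358.6]), 'L': array([ 4.7, 27.7]), 'ang': np.float64(72.6)}
```

send_rows([
  [0.0366, 0.0706, -0.06, 0, 0, 0, 1],
  [0.0366, 0.0706, -0.15, 0, 0, 0, 1],
  [0.0366, 0.0706, -0.24, 0, 0, 0, 1],
  [0.0366, 0.0706, -0.32, 0, 0, 0, 1],
  [0.0366, 0.0706, -0.36, 0, 0, 0, 1],
  [0.0366, 0.0706, -0.37, 0, 0, 0, 1],
  [0.0366, 0.0706, -0.37, 0, 0, 0, 1],
  [0.0366, 0.0706, -0.37, 0, 0, 0, 0],
  [0.0366, 0.0706, -0.37, 0, 0, 0, -0.3],
  [0.0366, 0.0706, -0.37, 0, 0, 0, -0.3],
  [0.0366, 0.0706, -0.37, 0, 0, 0, -0.3],
  [0.0366, 0.0706, -0.37, 0, 0, 0, -0.3],
  [0.0366, 0.0706, -0.37, 0, 0, 0, -0.3],
  [0.0366, 0.0706, -0.37, 0, 0, 0, -0.3],
], squeeze=15)

```text
time_s: 12.4
ee_pos: [617.4, -212.2, 16.2]
ee_rot: [180.0, 0.0, 62.0]
force: [1.1, 0.6, -0.0]
gripper_width: 39.9
gripper_force: 14.3
```

send_rows([
  [0, 0, 0.05, 0, 0, 0, -0.3],
  [0, 0, 0.14, 0, 0, 0, -0.3],
  [0, 0.03, 0.23, 0, 0, 0, -0.3],
  [-0.01, 0.1, 0.25, 0, 0, 0, -0.3],
  [-0.02, 0.2, 0.25, 0, 0, 0, -0.3],
  [-0.04, 0.31, 0.25, 0, 0, 0, -0.3],
  [-0.06, 0.42, 0.25, 0, 0, 0, -0.3],
  [-0.08, 0.53, 0.25, 0, 0, 0, -0.3],
  [-0.1, 0.64, 0.25, 0, 0, 0, -0.3],
  [-0.1, 0.74, 0.25, 0, 0, 0, -0.3],
  [-0.1, 0.8, 0.25, 0, 0, 0, -0.3],
])

```text
time_s: 13.78
ee_pos: [566.8, 190.3, 141.1]
ee_rot: [-180.0, -0.0, 62.1]
force: [-0.0, -0.1, -1.0]
gripper_width: 39.3
gripper_force: 14.4
```

send_rows([
  [-0.01, 0.06, 0, 0, 0, 0, -0.3],
  [-0.025, 0.13, 0, 0, 0, 0, -0.3],
  [-0.0354, 0.19, -0.01, 0, 0, 0, -0.3],
  [-0.0354, 0.2078, -0.05, 0, 0, 0, -0.3],
  [-0.0354, 0.2078, -0.1, 0, 0, 0, -0.3],
  [-0.0354, 0.2078, -0.14, 0, 0, 0, -0.3],
  [-0.0354, 0.2078, -0.15, 0, 0, 0, -0.3],
  [-0.0354, 0.2078, -0.15, 0, 0, 0, -0.3],
])

```text
time_s: 14.78
ee_pos: [549.7, 291.8, 66.3]
ee_rot: [-180.0, 0.0, 62.0]
force: [0.4, 0.5, -0.5]
gripper_width: 39.6
gripper_force: 14.4
```

Run:
```python
from h import *
from workcell import env,eyes
s=env.state();f=wristcam(eyes.grab_frame("wrist"),s)
print(s["time_s"],s["ee_pos"],s["ee_rot"],s["gripper_width"])
h=cv2.cvtColor(f["pixels"],cv2.COLOR_RGB2HSV);m=cv2.inRange(h,(20,120,60),(32,255,255))
print(blobs(f,(20,120,60),(32,255,255),(0,0,512,384),30,60)[:3])
cv2.imwrite("pics/w6.png",f["pixels"][:,:,::-1])
```

```text
14.775 [549.7457637  291.79710466  66.29519113] [-1.79998077e+02  7.61290083e-03  6.19950268e+01] 39.56817564820862
[{'area': 1226.0, 'px': (252.9, 299.8), 'c': array([524.1, 245.7]), 'rc': array([523.2, 244.1]), 'L': array([42.4, 20. ]), 'ang': np.float64(-28.0)}, {'area': 1168.5, 'px': (256.3, 200.6), 'c': array([559. , 306.8]), 'rc': array([557.3, 305.2]), 'L': array([23.5, 51.8]), 'ang': np.float64(-28.8)}]
```

View pics/w6.png

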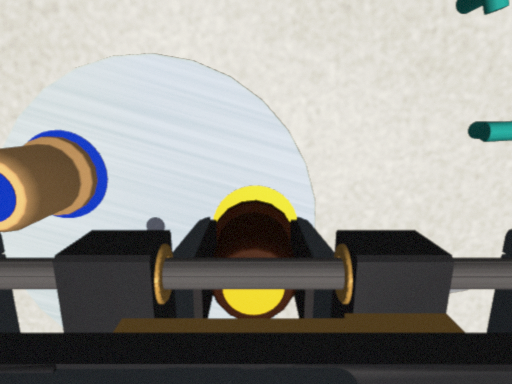

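The walnut foot is upright, at (253,250) over the yellow spot. Lowering and releasing it.

send_rows([
  [0, 0, -0.01, 0, 0, 0, -0.3],
  [0, 0, -0.02, 0, 0, 0, -0.3],
  [0, 0, -0.028, 0, 0, 0, -0.3],
  [0, 0, -0.034, 0, 0, 0, -0.3],
  [0, 0, -0.037, 0, 0, 0, -0.3],
  [0, 0, -0.039, 0, 0, 0, -0.3],
  [0, 0, -0.0396, 0, 0, 0, -0.3],
  [0, 0, -0.0396, 0, 0, 0, -0.3],
  [0, 0, -0.0396, 0, 0, 0, -0.1],
  [0, 0, -0.0396, 0, 0, 0, 0],
  [0, 0, -0.0396, 0, 0, 0, 0.15],
  [0, 0, -0.0396, 0, 0, 0, 0.3],
  [0, 0, -0.0396, 0, 0, 0, 0.3],
  [0, 0, -0.02, 0, 0, 0, 0.3],
  [0, 0, 0.02, 0, 0, 0, 0.3],
  [0, 0, 0.08, 0, 0, 0, 0.3],
  [0, 0, 0.16, 0, 0, 0, 0.3],
  [0, 0, 0.2604, 0, 0, 0, 0.3],
  [0, 0, 0.2604, 0, 0, 0, 0.3],
])

```text
time_s: 17.2
ee_pos: [552.1, 293.1, 202.2]
ee_rot: [179.6, -0.5, 62.0]
force: [-0.7, 0.3, -0.4]
gripper_width: 59.0
gripper_force: 0.0
```

send_rows([
  [0.06, -0.06, 0.02, 0, 0, 0.17, 0.3],
  [0.12, -0.12, 0.02, 0, 0, 0.34, 0.3],
  [0.18, -0.18, 0.02, 0, 0, 0.51, 0.3],
  [0.22, -0.22, 0.02, 0, 0, 0.68, 0.3],
  [0.22, -0.22, 0.02, 0, 0, 0.85, 0.3],
  [0.22, -0.22, 0.02, 0, 0, 1, 0.3],
])

```text
time_s: 17.95
ee_pos: [659.5, 181.1, 205.5]
ee_rot: [-179.9, -0.0, 122.2]
force: [-0.3, 0.0, -0.0]
gripper_width: 59.4
gripper_force: 0.0
```

send_rows([
  [0, 0, 0, 0, 0, 0.17, 0],
  [0, 0, 0, 0, 0, 0.34, 0],
  [0, 0, 0, 0, 0, 0.51, 0],
  [0, 0, 0, 0, 0, 0.667, 0],
  [0, 0, 0, 0, 0, 0.667, 0],
  [0, 0, 0, 0, 0, 0.667, 0],
])

```text
time_s: 18.7
ee_pos: [659.5, 181.8, 206.1]
ee_rot: [-180.0, -0.0, 161.9]
force: [0.4, 0.6, -0.6]
gripper_width: 45.4
gripper_force: 0.0
```

Run:
```python
from h import *
from workcell import env,eyes
s=env.state();f=wristcam(eyes.grab_frame("wrist"),s)
print(s["time_s"],s["ee_pos"],s["ee_rot"],s["qpos"]); pickle.dump(f,open("w7.pkl","wb"))
cv2.imwrite("pics/w7.png",f["pixels"][:,:,::-1])
t=eyes.grab_frame("top")
for lo,hi in (((112,120,40),(128,255,255)),((20,120,60),(32,255,255))):print([(b["area"],b["c"]) for b in blobs(t,lo,hi,(105,180,195,275),90)])
```

```text
18.7 [659.47332742 181.78176848 206.10679518] [-1.79987064e+02 -3.35673975e-02  1.61889434e+02] [ 1.44439349e+01  2.86165572e+01  7.43378274e+01  7.34501303e-03
  7.70808697e+01 -5.74471474e+01]
[(31.0, array([459.8, 379.6]))]
[]
```

View pics/w7.png

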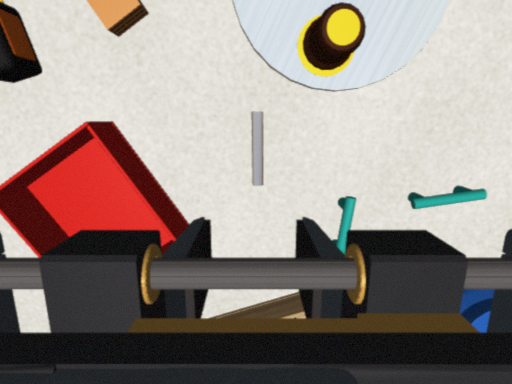

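The grey pull is at (257,149), in line with the tool. The walnut foot stands on its yellow spot at (335,35). A teal look-alike is nearby at (345,225), so I'm checking the clearance.

Run:
```python
from h import *
f=pickle.load(open("w7.pkl","rb"))
for b in blobs(f,(0,0,60),(180,60,135),(235,100,285,195),32,100)[:2]:print(b)
for n,p in dict(top=(257.5,112),bot=(257.5,185)).items():print(n,ray(f,*p,31))
for p in ((347,200),(340,248),(415,205)):print("teal",ray(f,*p,28))
```

```text
top [588.13200913 209.9528624   31.        ]
bot [658.88978945 187.08078785  31.        ]
teal [705.00411081 273.47660818  28.        ]
teal [756.09810136 252.48694115  28.        ]
teal [733.22793306 341.95407048  28.        ]
```

send_rows([
  [-0.0724, 0.0334, -0.06, 0, 0, 0, 0],
  [-0.0724, 0.0334, -0.16, 0, 0, 0, 0],
  [-0.0724, 0.0334, -0.26, 0, 0, 0, 0],
  [-0.0724, 0.0334, -0.34, 0, 0, 0, 0],
  [-0.0724, 0.0334, -0.38, 0, 0, 0, 0],
  [-0.0724, 0.0334, -0.3968, 0, 0, 0, 0],
  [-0.0724, 0.0334, -0.3968, 0, 0, 0, 0],
  [-0.0724, 0.0334, -0.3968, 0, 0, 0, -0.5],
  [-0.0724, 0.0334, -0.3968, 0, 0, 0, -0.95],
  [-0.0724, 0.0334, -0.3968, 0, 0, 0, -0.95],
  [-0.0724, 0.0334, -0.3968, 0, 0, 0, -0.95],
  [-0.0724, 0.0334, -0.3968, 0, 0, 0, -0.95],
  [-0.0724, 0.0334, -0.3968, 0, 0, 0, -0.95],
  [-0.0724, 0.0334, -0.2, 0, 0, 0, -0.95],
  [-0.0724, 0.0334, -0.12, 0, 0, 0, -0.95],
], squeeze=25)

```text
time_s: 20.68
ee_pos: [622.8, 198.3, 133.2]
ee_rot: [-179.9, -0.1, 162.0]
force: [0.9, 0.1, -0.7]
gripper_width: 11.2
gripper_force: 25.0
```

send_rows([
  [-0.01, -0.04, 0, 0, 0, 0, -0.95],
  [-0.03, -0.12, 0, 0, 0, 0, -0.95],
  [-0.05, -0.22, 0, 0, 0, 0, -0.95],
  [-0.07, -0.33, 0, 0, 0, 0, -0.95],
  [-0.09, -0.44, 0, 0, 0, 0, -0.95],
  [-0.11, -0.55, 0, 0, 0, 0, -0.95],
  [-0.12, -0.6, 0, 0, 0, 0, -0.95],
])

```text
time_s: 21.55
ee_pos: [561.3, -104.3, 131.3]
ee_rot: [-179.9, -0.2, 161.9]
force: [0.2, 0.1, -1.0]
gripper_width: 11.4
gripper_force: 25.0
```

send_rows([
  [-0.03, -0.1, 0, 0, 0, 0, -0.95],
  [-0.06, -0.2, 0, 0, 0, 0, -0.95],
  [-0.09, -0.3, 0, 0, 0, 0, -0.95],
  [-0.12, -0.4, 0, 0, 0, 0, -0.95],
  [-0.143, -0.479, 0, 0, 0, 0, -0.95],
  [-0.143, -0.479, -0.02, 0, 0, 0, -0.95],
  [-0.143, -0.479, -0.1, 0, 0, 0, -0.95],
  [-0.143, -0.479, -0.18, 0, 0, 0, -0.95],
  [-0.143, -0.479, -0.23, 0, 0, 0, -0.95],
  [-0.143, -0.479, -0.255, 0, 0, 0, -0.95],
  [-0.143, -0.479, -0.265, 0, 0, 0, -0.95],
  [-0.143, -0.479, -0.2685, 0, 0, 0, -0.95],
  [-0.143, -0.479, -0.2685, 0, 0, 0, -0.95],
])

```text
time_s: 23.18
ee_pos: [492.1, -340.6, 4.0]
ee_rot: [-179.9, 0.1, 162.1]
force: [-8.5, 4.8, 35.1]
gripper_width: 11.3
gripper_force: 25.0
```

The commanded start height was lower than I had assumed, because the previous lift was rate-limited. It is pressing on the tray floor, so I'll ease off first and then release.

send_rows([
  [0, 0, 0.008, 0, 0, 0, -0.95],
  [0, 0, 0.012, 0, 0, 0, -0.95],
  [0, 0, 0.012, 0, 0, 0, -0.95],
])

```text
time_s: 23.55
ee_pos: [491.6, -340.1, 4.3]
ee_rot: [179.9, -0.1, 162.0]
force: [-1.1, 0.4, 4.4]
gripper_width: 11.4
gripper_force: 25.0
```

send_rows([
  [0, 0, 0, 0, 0, 0, -0.8],
  [0, 0, 0, 0, 0, 0, -0.5],
  [0, 0, 0, 0, 0, 0, -0.2],
  [0, 0, 0, 0, 0, 0, -0.2],
  [0, 0, 0, 0, 0, 0, -0.2],
  [0, 0, 0.05, 0, 0, 0, -0.2],
  [0, 0, 0.15, 0, 0, 0, -0.2],
  [0, 0, 0.25, 0, 0, 0, -0.2],
  [0, 0, 0.35, 0, 0, 0, -0.2],
  [0, 0, 0.4, 0, 0, 0, -0.2],
  [0, 0, 0.4, 0, 0, 0, -0.2],
  [0, 0, 0.4, 0, 0, 0, -0.2],
])

```text
time_s: 25.05
ee_pos: [491.2, -340.5, 203.2]
ee_rot: [179.9, -0.2, 162.0]
force: [-0.9, -0.4, 0.3]
gripper_width: 36.8
gripper_force: 0.0
```

Run:
```python
from h import *
from workcell import env,eyes
s=env.state()
print(s["time_s"],s["ee_pos"],s["ee_rot"],s["qpos"])
f=eyes.grab_frame("wrist");cv2.imwrite("pics/w8.png",f["pixels"][:,:,::-1])
```

```text
25.05 [ 491.22791651 -340.49282674  203.16724212] [ 1.79947120e+02 -1.50680327e-01  1.62018381e+02] [-3.58324215e+01  2.08275728e+01  8.74340858e+01  4.36018973e-03
  7.18979773e+01 -1.07852094e+02]
```

View pics/w8.png

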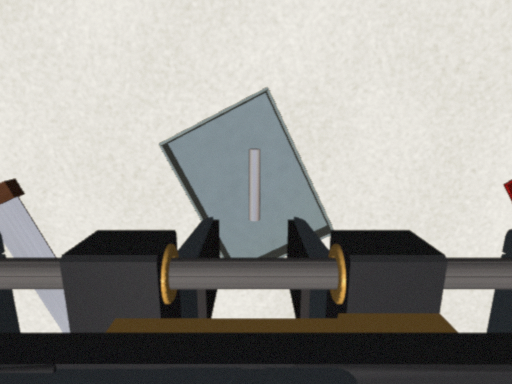

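The pull stands in the tray at (254,185). Next, the offcut.

send_rows([
  [0, 0.06, 0, 0, 0, 0.1, 0.2],
  [0, 0.16, 0, 0, 0, 0.2, 0.6],
  [-0.01, 0.28, 0, 0, 0, 0.3, 1],
  [-0.02, 0.4, 0, 0, 0, 0.4, 1],
  [-0.03, 0.52, 0, 0, 0, 0.5, 1],
  [-0.04, 0.64, 0, 0, 0, 0.558, 1],
  [-0.042, 0.76, 0, 0, 0, 0.558, 1],
  [-0.042, 0.86, 0, 0, 0, 0.558, 1],
  [-0.042, 0.912, 0, 0, 0, 0.558, 1],
  [-0.042, 0.912, 0, 0, 0, 0.558, 1],
  [-0.042, 0.912, 0, 0, 0, 0.558, 1],
  [-0.042, 0.912, 0, 0, 0, 0.558, 1],
])

```text
time_s: 26.6
ee_pos: [470.9, 113.9, 204.4]
ee_rot: [-180.0, -0.1, -164.6]
force: [0.0, 0.2, 0.7]
gripper_width: 91.3
gripper_force: 0.0
```

Run:
```python
from h import *
from workcell import env,eyes
s=env.state();f=wristcam(eyes.grab_frame("wrist"),s)
print(s["time_s"],s["ee_pos"],s["ee_rot"],s["qpos"])
for b in blobs(f,(5,90,120),(18,255,255),(0,0,512,225),28,200)[:3]:print(b)
cv2.imwrite("pics/w9.png",f["pixels"][:,:,::-1])
```

```text
26.6 [470.85523354 113.90026059 204.36308125] [-1.79991768e+02 -5.66711109e-02 -1.64589297e+02] [ 1.22462601e+01  1.05750423e+01  1.01797327e+02 -1.22661007e-02
  6.76837619e+01 -9.31597840e+01]
{'area': 2577.5, 'px': (255.3, 146.4), 'c': array([429.4, 105.6]), 'rc': array([430.9, 105.7]), 'L': array([38.2, 71.4]), 'ang': np.float64(16.3)}
```

View pics/w9.png

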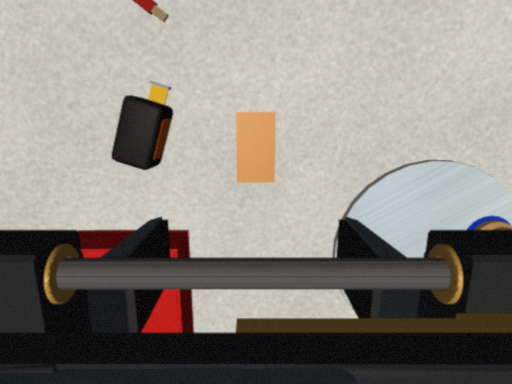

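send_rows([
  [-0.08, -0.0164, -0.06, 0, 0, 0, 1],
  [-0.08, -0.0164, -0.16, 0, 0, 0, 1],
  [-0.08, -0.0164, -0.26, 0, 0, 0, 1],
  [-0.08, -0.0164, -0.34, 0, 0, 0, 1],
  [-0.08, -0.0164, -0.38, 0, 0, 0, 1],
  [-0.08, -0.0164, -0.397, 0, 0, 0, 1],
  [-0.08, -0.0164, -0.397, 0, 0, 0, 1],
  [-0.08, -0.0164, -0.397, 0, 0, 0, 0],
  [-0.08, -0.0164, -0.397, 0, 0, 0, -0.3],
  [-0.08, -0.0164, -0.397, 0, 0, 0, -0.3],
  [-0.08, -0.0164, -0.397, 0, 0, 0, -0.3],
  [-0.08, -0.0164, -0.397, 0, 0, 0, -0.3],
  [-0.08, -0.0164, -0.397, 0, 0, 0, -0.3],
  [-0.08, -0.0164, -0.397, 0, 0, 0, -0.3],
], squeeze=15)

```text
time_s: 28.4
ee_pos: [431.0, 106.8, 6.3]
ee_rot: [180.0, 0.0, -164.5]
force: [0.3, -0.5, 2.0]
gripper_width: 40.3
gripper_force: 15.0
```

send_rows([
  [0, 0, 0.06, 0, 0, 0, -0.3],
  [0, 0, 0.16, 0, 0, 0, -0.3],
  [0.02, -0.01, 0.25, 0, 0, 0, -0.3],
  [0.09, -0.04, 0.3, 0, 0, 0, -0.3],
  [0.18, -0.08, 0.3, 0, 0, 0, -0.3],
  [0.28, -0.13, 0.3, 0, 0, 0, -0.3],
  [0.37, -0.17, 0.3, 0, 0, 0, -0.3],
  [0.399, -0.187, 0.3, 0, 0, 0, -0.3],
  [0.399, -0.187, 0.3, 0, 0, 0, -0.3],
  [0.399, -0.187, 0.24, 0, 0, 0, -0.3],
  [0.399, -0.187, 0.15, 0, 0, 0, -0.3],
  [0.399, -0.187, 0.08, 0, 0, 0, -0.3],
  [0.399, -0.187, 0.04, 0, 0, 0, -0.3],
  [0.399, -0.187, 0.02, 0, 0, 0, -0.3],
  [0.399, -0.187, 0.014, 0, 0, 0, -0.3],
  [0.399, -0.187, 0.014, 0, 0, 0, -0.3],
  [0.399, -0.187, 0.014, 0, 0, 0, -0.3],
])

```text
time_s: 30.52
ee_pos: [631.0, 13.4, 14.3]
ee_rot: [-180.0, 0.1, -164.5]
force: [0.0, 0.5, -1.0]
gripper_width: 39.8
gripper_force: 15.0
```

send_rows([
  [0, 0, -0.007, 0, 0, 0, -0.3],
  [0, 0, -0.007, 0, 0, 0, -0.3],
  [0, 0, -0.007, 0, 0, 0, 0],
  [0, 0, -0.007, 0, 0, 0, 0.15],
  [0, 0, -0.007, 0, 0, 0, 0.15],
  [0, 0, -0.007, 0, 0, 0, 0.15],
  [0, 0, 0.05, 0, 0, 0, 0.15],
  [0, 0, 0.15, 0, 0, 0, 0.15],
  [0, 0, 0.25, 0, 0, 0, 0.15],
  [-0.1, -0.02, 0.35, 0, 0, 0, 0.15],
  [-0.2, -0.04, 0.45, 0, 0, 0, 0.15],
  [-0.3, -0.06, 0.5, 0, 0, 0, 0.15],
  [-0.4, -0.08, 0.5, 0, 0, 0, 0.15],
  [-0.4, -0.08, 0.5, 0, 0, 0, 0.15],
  [-0.4, -0.08, 0.5, 0, 0, 0, 0.15],
])

```text
time_s: 32.4
ee_pos: [430.9, -26.7, 263.6]
ee_rot: [-180.0, 0.1, -164.5]
force: [-0.3, -0.2, 0.3]
gripper_width: 52.6
gripper_force: 0.0
```

Run:
```python
from h import *
from workcell import env,eyes
t=eyes.grab_frame("top");s=eyes.grab_frame("scene")
for lo,hi in (((112,120,40),(128,255,255)),((20,120,60),(32,255,255))):print([(b["area"],b["c"]) for b in blobs(t,lo,hi,(105,180,195,275),90)])
c=np.vstack([cv2.resize(t["pixels"][130:275,110:420],(620,290)),cv2.resize(s["pixels"][90:310,120:440],(436,300)) if 0 else cv2.resize(s["pixels"][90:320,130:440],(620,300))])
cv2.imwrite("pics/end.png",c[:,:,::-1])
```

```text
[(30.0, array([460. , 379.7]))]
[(61.5, array([551. , 292.3])), (16.5, array([551.1, 262. ]))]
```

View pics/end.png

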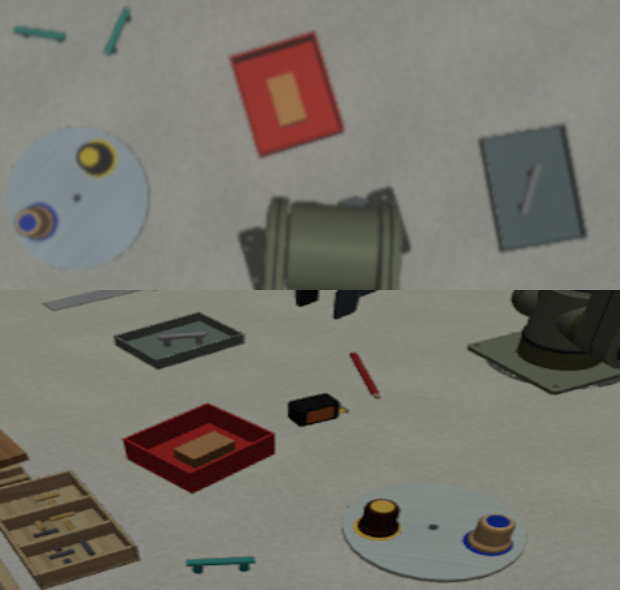

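Everything is in place. In the top half, the feet are on their spots at (35,222) and (95,158), the offcut is in the bin at (286,98) and the pull is in the tray at (532,188). The scene half shows the tape measure where it was. Dots and spots agree to about 1 mm in the top view.

```bash
python3 -c "
from workcell import env
print(env.job_done())"
```

```text
the job is handed in; nothing more can be done
None
```

I handed the job in at about 32 s: both feet stand upright on their spots (about 1 mm off) and the turntable did not turn; the pull is in the tray, the offcut in the bin and the tape measure untouched, but setting down the pull pressed on the tray floor with about 35 N (limit 40 N) because I misjudged the height.

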